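# Set the transit lock of a linear stage

## Robot

A 6-joint arm with a two-finger parallel gripper is mounted at the origin on a cart in front of the work surface, level with it; the furniture and walls round the work are solid. World frame = base frame: x ahead of the robot, y to its left, z up, the work surface at z = 0. Lengths are in mm, angles in degrees, forces in N, time in s.
With the tool pointing down it reaches from about 325 to 850 mm from the base axis. Payload 4.4 kg.
Tool frame: the origin (TCP) lies between the finger pads; the fingertips stand 17 mm ahead of it and the grasp point (between the pads) lies 2 mm behind it; x points along the fingers, y is the direction in which the jaws open and shut, and the axes are right-handed (so a half turn about x gives the same grasp; the last joint's range is limited). The gripper opens to 94 mm and grips with 3 to 60 N. Pads are 16 mm wide; open, the fingers measure 119 mm over their backs; the gripper's body (75 mm by 177 mm) begins 78 mm behind the grasp point.
Start: joints at [-80.529, 11.837, 88.321, -0, 79.842, -8.623], TCP at [178.569, -546.571, 222.447] pointing down, gripper open.
Joint ranges: [-156.59, 156.59], [-49.26, 127.26], [12.9, 141.05], [-63.56, 243.56], [4.71, 150.69], [-161.64, 161.64]. Speed limits (degrees/s): [159.86, 159.86, 180, 180, 180, 180].

## Interface

Orientations are given as [roll, pitch, yaw] about the fixed x, y, z axes, in that order (R = Rz(yaw) Ry(pitch) Rx(roll)).
In Python, from station import get_state, snapshot, get_calibration, job_done gives the robot as it stands. The module is installed in compiled form; this text tells all that it offers.
- The arm moves only by the tool carry_out, never from a script. Its argument "deltas" is a list of rows, each a list of 3 entries, a list of its own where there are three numbers: the turn, a rotation vector about the tool's x, y, z in degrees, then the shift along the tool's x, y, z in m, then the finger opening in m, from 0 to 0.094. A call has 1 to 20 rows; each row shifts and turns the commanded pose from where the row before left it, along the tool's axes as they then stand; what a row does not reach is not made up. A row lasts 1/8 s, in which the tool goes at most 62.5 mm and 10.7 degrees, less where a joint would pass 70% of its speed; a pose out of reach is approached as far as the arm can. A call is refused whole if a number of a shift passes 0.0625 or a number of a turn 10.7, either way. A call with a gripper value outside its range is refused whole. The fingers move at their own pace and stop on an object; "force" is the grip in N (left out, the last holds). Time passes only in rows, so rows that do not move let the fingers close. It gives the time, the measured TCP pose, the force and the opening at its end, in the units of the state.
- get_state(): the state, without advancing time (a new reading comes with each control period).
- snapshot(name): name is "scene" or "side" or "wrist"; returns the picture (480x640x3 uint8, red, green, blue); there is no depth.
- get_calibration(name): a dict with "fovy" (degrees; the focal length in pixels is half the picture's height over the tangent of half this angle, whatever the lens; pixels are square), "cx", "cy" (the principal point, pixels), "pose" (4x4, takes a point from camera to world coordinates); the wrist camera has in their place "hand_eye" (4x4, takes a point from camera to tool coordinates, whose origin is the TCP and whose axes are the tool frame's). Camera axes: x right, y down, z forward; pixel columns grow to the right and rows downward; lengths in mm; the calibration is good to about 2 mm. A picture is of the moment at which its call begins: read the wrist's pose just before it. get_calibration takes no time and is no camera call.
- job_done(): hands the job in, once; it reports no verdict.
The state is a dict: "clock": time; "joint_pos": joint angles; "dq": joint speeds; "tau": joint torques, N m; "tcp_pos": TCP position; "ee_rot": TCP orientation; "wrist_force": force on the tool from outside, world axes, zero at the start; "torque": the same for the moment, N m; "finger_gap": finger opening in mm.
Only numpy, scipy, OpenCV 4.12 (cv2) and the standard library are available. Lean on these libraries where they do the work, as an engineer would, in place of code of your own. Each camera call takes 0.05 s, during which the arm holds its last target.

## Task

Set the transit lock of the small linear stage before it is carried away: with the fingertips or the outside of the fingers, push the black knob along the long part of the L-shaped slot to the corner, then push it round the corner to the very end of the short part, and leave it there. Only push the knob - do not take it between the fingers - and leave the star knob, the bolt and the turned sample standing beside the stage where they are.

Things in the scene. Friction and masses are not known exactly. Their poses are not given: they have to be found in the camera images.
- stage: Linear stage fixed to the table: low aluminium box with grey end blocks, 104 mm (x) by 194 mm (y), cover top at z 40 mm (end blocks 42), black 40 mm square motor, 41 mm high, sticking out 44 mm at +y. Origin: centre of the box's underside, motor not counted. L slot 17 mm wide: long part along y at x = -17.5 mm; short part from its +y end towards +x. Its -x side faces the robot, within 38 degrees.
- knob_top (a point): Centre of the flat top of the lock pin's black upright cylindrical knob: 20 mm in diameter, from 44.5 to 80.5 mm above the table (4.5 mm gap over the cover); this point is on its axis, 80.5 mm above the table. A 12 mm steel pin below it goes through the slot. The pin cannot be lifted; it moves only as the slot allows.
- slot_corner (a point): Where the pin's axis stands at the corner of the slot (stage x = -17.5 mm, y = +45 mm), at the height of the cover's top, 40 mm.
- slot_end (a point): Where the pin's axis stands at the end of the slot's short part, the locked place (stage x = +17.5 mm, y = +45 mm), at the height of the cover's top, 40 mm.
- carriage (a joint): Travel (m) of pin and carriage along the slot's long part, towards the stage's +y: 0 at the far end from the motor, 0.09 at the corner (hard stop). Starts between 0 and 0.035. Stays where it is left; takes about 1.5 N to move plus a little damping.
- lock_pin (a joint): Travel (m) of the pin along the slot's short part, towards the stage's +x: 0 in the long part, 0.035 at the end (hard stop). Moves more than 2.5 mm only when the carriage is within 2.5 mm of the corner. Stays where it is left; takes about 1.5 N to move plus a little damping.
- star_knob: Loose black star-shaped hand knob, 36 x 40 x 19 mm, lying beside the stage's -x side. Origin: centre of its underside. To be left alone.
- turned_sample: Loose turned metal cylinder, 20 mm in diameter, 50 mm high, standing beyond the stage's -y end. Origin: centre of its underside. To be left alone.
- hex_bolt: Loose steel hex bolt, 18 x 16 x 48 mm, standing on its head beside the stage's +x side. Origin: centre of its underside. To be left alone.

How it is judged:
By the outcome, as a careful person would: the job done as asked, in the order asked, and still so for the second after the job is handed in, with the robot touching nothing.
It also fails if it takes over 38 s, if anything falls off the work surface, if the arm or the gripper's body presses on something with over 40 N, if the wrist force passes 120 N, or if a joint passes its speed limit or range.

## Working session

There is one attempt and no reset: what is moved stays moved. The work goes in short steps, Python scripts to look and compute and a tool call to move; the robot and the scene stay as the last step left them, time stands still between calls to the robot, and variables do not carry over. Pictures are saved under pics/ and viewed, and the job is handed in when it is done.

Besides the shell and the picture viewer there is one more tool, called after "Call:" in YAML: its name, and indented under it one key for each argument. carry_out: Moves the arm, as the interface text tells. Its arguments: {"type":"object","properties":{"deltas":{"type":"array","items":{"type":"array"}},"force":{"type":"number"}},"required":["deltas"]}

```bash
mkdir -p pics; python3 - <<'E'
from station import *
import cv2, numpy as np
np.set_printoptions(precision=4,suppress=True)
print(get_state())
for n in ("scene","side","wrist"):
    c=get_calibration(n); print(n,c)
    cv2.imwrite(f"pics/{n}0.png",snapshot(n)[:,:,::-1])
E
```

```text
{'clock': 0.0, 'joint_pos': array([-80.5292,  11.8843,  88.4046,  -0.0022,  79.8399,  -8.624 ]), 'dq': array([ 0.1483,  0.0167, -0.046 , -0.0424,  0.0226, -0.0227]), 'tau': array([  0.0003, -37.0879, -28.1419,   0.0699,   0.0361,  -0.0002]), 'tcp_pos': array([ 178.4304, -545.8097,  221.2924]), 'ee_rot': array([-97.6581,  89.8712, 100.4371]), 'wrist_force': array([-0.0135,  0.0674,  0.5907]), 'torque': array([-0.0118,  0.0161,  0.0235]), 'finger_gap': 93.86749613922501}
scene {'fovy': 57.70505040535263, 'cx': 322.60295574678736, 'cy': 239.15763562422092, 'pose': array([[ -0.8082,  -0.3922,   0.4393, 176.4699],
       [ -0.5889,   0.5458,  -0.5961, 629.6015],
       [ -0.006 ,  -0.7404,  -0.6721, 661.1343],
       [  0.    ,   0.    ,   0.    ,   1.    ]])}
side {'fovy': 42.575553913192934, 'cx': 312.9068437671419, 'cy': 241.60726572450818, 'pose': array([[   0.9983,   -0.0395,    0.0427,  490.9003],
       [  -0.0554,   -0.4223,    0.9048, -813.8659],
       [  -0.0178,   -0.9056,   -0.4238,  509.9056],
       [   0.    ,    0.    ,    0.    ,    1.    ]])}
wrist {'fovy': 66.37546808095307, 'cx': 322.73934978866475, 'cy': 234.90363611572923, 'hand_eye': array([[  -0.0003,   -0.2453,    0.9695, -162.0348],
       [   1.    ,    0.0004,    0.0004,    0.2831],
       [  -0.0005,    0.9695,    0.2453,  -71.2772],
       [   0.    ,    0.    ,    0.    ,    1.    ]])}
```

View pics/scene0.png

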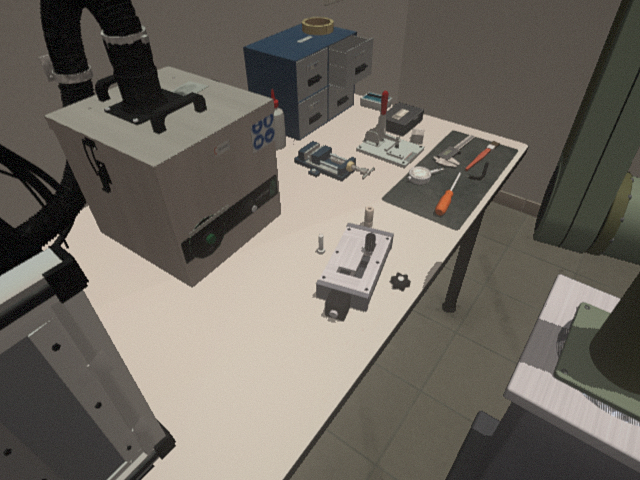

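View pics/side0.png

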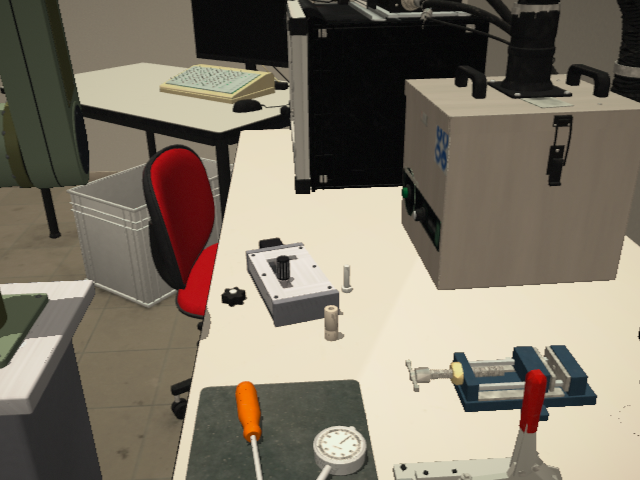

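View pics/wrist0.png

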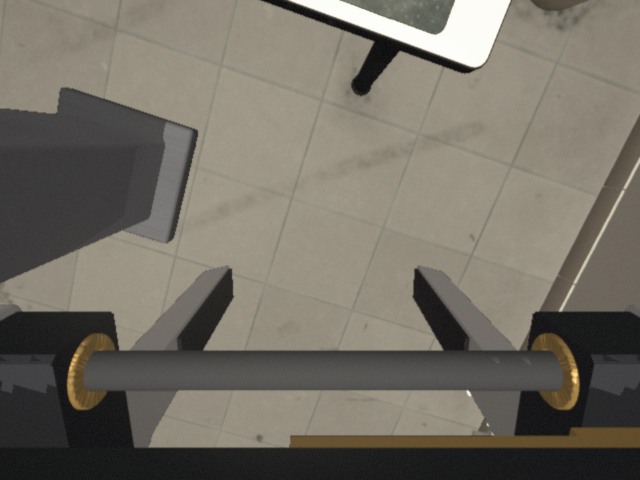

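The scene picture shows the stage at about (355,265) with its knob at about (370,240). The side picture has the stage at about (290,282) with the knob at about (283,265). I'll enlarge both.

```bash
python3 - <<'E'
import cv2
a=cv2.imread("pics/scene0.png")[195:330,300:420]; cv2.imwrite("pics/sc_c.png",cv2.resize(a,None,fx=5,fy=4.4,interpolation=cv2.INTER_CUBIC) if 0 else cv2.resize(a,(528,594),interpolation=cv2.INTER_CUBIC))
a=cv2.imread("pics/side0.png")[225:345,215:365]; cv2.imwrite("pics/si_c.png",cv2.resize(a,(750,600),interpolation=cv2.INTER_CUBIC))
E
```

```text
(no output)
```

View pics/sc_c.png

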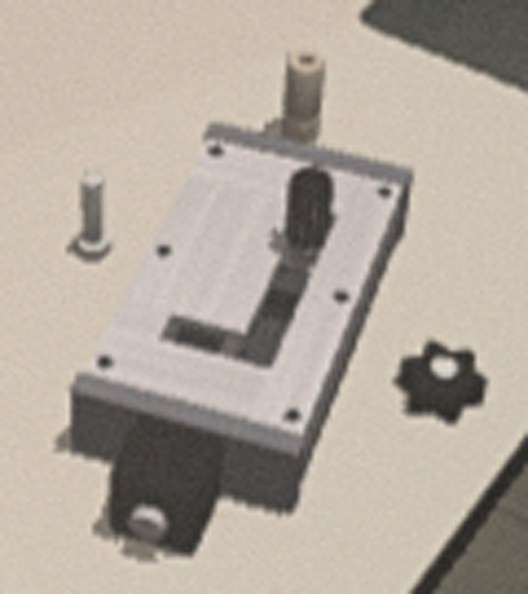

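View pics/si_c.png

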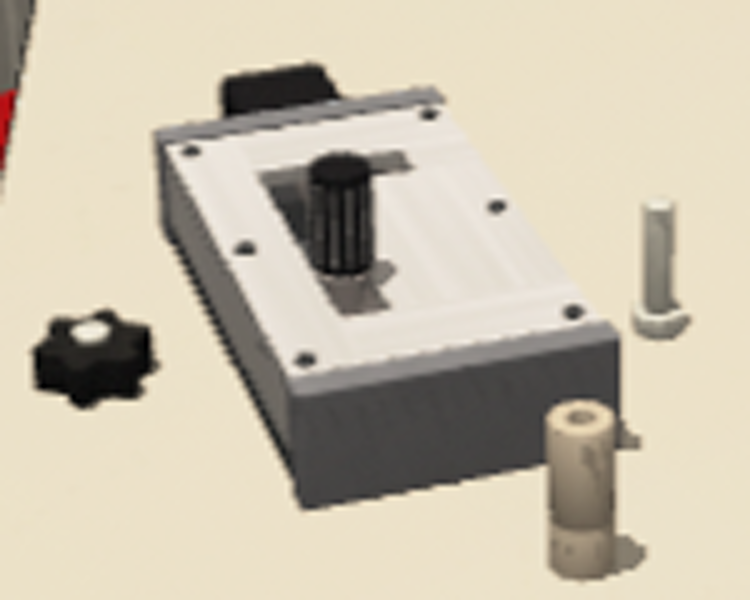

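```bash
cat > h.py <<'E'
import numpy as np
from station import *
def ray(n,uv,pose=None):
    c=get_calibration(n); P=c.get("pose",None) if pose is None else pose
    f=240/np.tan(np.radians(c["fovy"])/2)
    d=np.array([(uv[0]-c["cx"])/f,(uv[1]-c["cy"])/f,1.]); return P[:3,3],P[:3,:3]@d
def onplane(n,uv,z,pose=None):
    o,d=ray(n,uv,pose); return o+d*(z-o[2])/d[2]
def proj(n,p,pose=None):
    c=get_calibration(n); P=c.get("pose",None) if pose is None else pose
    f=240/np.tan(np.radians(c["fovy"])/2); q=P[:3,:3].T@(np.asarray(p)-P[:3,3])
    return np.array([c["cx"]+f*q[0]/q[2],c["cy"]+f*q[1]/q[2]])
def fit(L,W):  # 2D rigid
    L=np.array(L);W=np.array(W)[:,:2]; a=L-L.mean(0);b=W-W.mean(0)
    th=np.arctan2((a[:,0]*b[:,1]-a[:,1]*b[:,0]).sum(),(a*b).sum())
    R=np.array([[np.cos(th),-np.sin(th)],[np.sin(th),np.cos(th)]]); t=W.mean(0)-R@L.mean(0)
    return th,R,t,np.linalg.norm(W-(L@R.T+t),axis=1)
E
python3 - <<'E'
from h import *
np.set_printoptions(precision=1,suppress=True)
S=lambda p:((p[0]+.5)/4.4-.5+300,(p[1]+.5)/4.4-.5+195)
D=lambda p:((p[0]+.5)/5-.5+215,(p[1]+.5)/5-.5+225)
L=[(52,-97),(-52,-97),(52,97),(-52,97)]
A=[(208,128),(411,173),(78,380),(299,450)]
B=[(618,335),(293,393),(440,92),(156,133)]
for n,F,X,k in(("scene",S,A,(313,180)),("side",D,B,(343,170))):
    W=[onplane(n,F(p),42) for p in X]
    th,R,t,r=fit(L,W); print(n,np.degrees(th),t,r)
    kt=onplane(n,F(k),80.5)[:2]; print("knob",kt,R.T@(kt-t))
W=[(onplane("scene",S(a),42)+onplane("side",D(b),42))/2 for a,b in zip(A,B)]
th,R,t,r=fit(L,W);print(np.degrees(th),t,r)
for q in[(-17.5,45),(17.5,45)]:print(R@q+t)
for n,z,p in(("scene",0,S((440,395))),("scene",0,S((93,250))),("scene",0,S((300,130))),("side",0,D((95,385))),("side",0,D((657,325))),("side",0,D((582,560)))):
    w=onplane(n,p,z)[:2];print(n,w,R.T@(w-t))
E
```

```text
scene 15.06106385105201 [493.9  82.6] [6.3 3.8 7.2 3.3]
knob [484.1  49.7] [-18.  -29.2]
side 14.695938342024611 [493.2  78.8] [4.  4.  4.9 3. ]
knob [484.6  44.9] [-16.9 -30.6]
14.87756216052758 [493.5  80.7] [5.2 3.9 6.  3.1]
[465.1 119.7]
[498.9 128.7]
scene [401.8  62.4] [-93.4   5.8]
scene [588.3  77.9] [ 90.9 -27. ]
scene [553.3 -60.9] [  21.4 -152.2]
side [401.1  57.3] [-95.3   1.1]
side [586.9  80.7] [ 90.2 -24. ]
side [550.5 -56.2] [  19.9 -146.9]
```

```bash
cat >> h.py <<'E'
from scipy.spatial.transform import Rotation as Ro
def tool():
    s=get_state(); return s,Ro.from_euler("xyz",s["ee_rot"],degrees=True).as_matrix(),np.array(s["tcp_pos"])
E
python3 - <<'E'
from h import *
np.set_printoptions(precision=4,suppress=True)
s,R,p=tool();print(R,p)
print(onplane("side",(535,380),80),onplane("side",(435,460),0),onplane("side",(248,400),20),onplane("side",(205,320),0))
for ax in(0,):
    a=np.degrees(np.arctan2(R[1,1],R[0,1]));print("tool y yaw",a)
E
```

```text
[[-0.0003  0.3106 -0.9506]
 [ 0.0018 -0.9506 -0.3106]
 [-1.     -0.0018 -0.0003]] [ 178.4678 -545.9879  221.5311]
[ 758.0303 -277.9395   80.    ] [ 645.2381 -306.909    -0.    ] [ 436.4993 -213.8078   20.    ] [360.2967   5.0672   0.    ]
tool y yaw -71.90679751655897
```

```bash
cat >> h.py <<'E'
TH=np.radians(14.9); T=np.array([493.5,80.7])
SR=np.array([[np.cos(TH),-np.sin(TH)],[np.sin(TH),np.cos(TH)]])
def loc(p): return SR.T@(np.asarray(p)[:2]-T)
def wor(q): return SR@np.asarray(q)+T
def shift(q,z):
    s,R,p=tool(); w=np.r_[wor(q),z]; return R.T@(w-p)
E
python3 - <<'E'
from h import *
np.set_printoptions(precision=2,suppress=True)
s,R,p=tool(); R2=R@Ro.from_rotvec([3,0,0],degrees=True).as_matrix()
w=np.r_[wor((-17.5,-68)),222];print(w,R2.T@(w-p),R2)
E
```

```text
[494.07  10.49 222.  ] [   0.42 -455.1  -449.62] [[-0.    0.26 -0.97]
 [ 0.   -0.97 -0.26]
 [-1.   -0.   -0.  ]]
```

Call:
carry_out:
  deltas:
    - [[3,0,0],[0,0,0],0]
    - [[0,0,0],[0,-0.038,-0.0375],0]
    - [[0,0,0],[0,-0.038,-0.0375],0]
    - [[0,0,0],[0,-0.038,-0.0375],0]
    - [[0,0,0],[0,-0.038,-0.0375],0]
    - [[0,0,0],[0,-0.038,-0.0375],0]
    - [[0,0,0],[0,-0.038,-0.0375],0]
    - [[0,0,0],[0,-0.038,-0.0375],0]
    - [[0,0,0],[0,-0.038,-0.0375],0]
    - [[0,0,0],[0,-0.038,-0.0375],0]
    - [[0,0,0],[0,-0.038,-0.0375],0]
    - [[0,0,0],[0,-0.038,-0.0375],0]
    - [[0,0,0],[0,-0.038,-0.0375],0]
    - [[0,0,0],[0,0,0],0]
    - [[0,0,0],[0,0,0],0]

```text
clock: 2.02
tcp_pos: [493.8, 10.7, 222.0]
ee_rot: [2.0, 89.9, -162.8]
wrist_force: [-0.2, 0.5, -0.2]
finger_gap: 0.3
```

```bash
python3 - <<'E'
from h import *
import cv2
np.set_printoptions(precision=2,suppress=True)
s,R,p=tool(); print(R,p,loc(p))
cv2.imwrite("pics/w1.png",snapshot("wrist")[:,:,::-1])
P=np.eye(4);P[:3,:3]=R;P[:3,3]=p;P=P@get_calibration("wrist")["hand_eye"];np.save("P1.npy",P)
for q,z in(((-17.5,-30),80.5),((-17.5,45),40),((17.5,45),40),((52,97),42),((-52,97),42),((-52,-97),42),((52,-97),42)):print(q,proj("wrist",np.r_[wor(q),z],P))
E
```

```text
[[-0.    0.26 -0.97]
 [-0.   -0.97 -0.26]
 [-1.    0.    0.  ]] [493.75  10.73 221.99] [-17.75 -67.69]
(-17.5, -30) [277.9  227.94]
(-17.5, 45) [204.42 217.93]
(17.5, 45) [201.6  181.12]
(52, 97) [140.39 142.71]
(-52, 97) [152.99 252.86]
(-52, -97) [352.25 253.7 ]
(52, -97) [355.05 143.71]
```

View pics/w1.png

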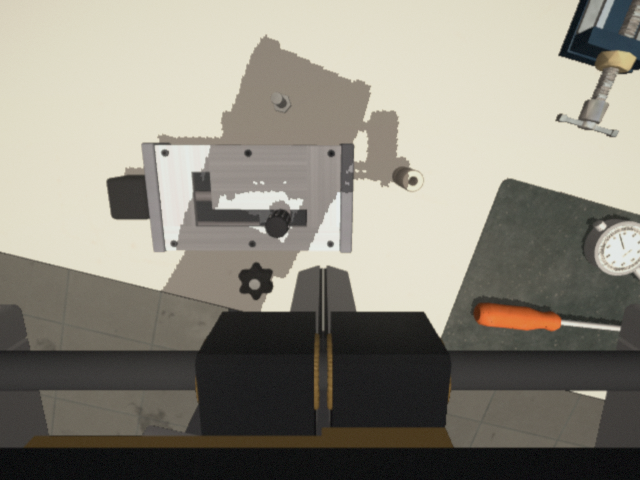

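The wrist view shows the stage corners at (143,143), (153,251), (352,251) and (353,145), and the knob top at about (277,228). All are within 1–3 px of my prediction. Next I descend behind the knob.

Call:
carry_out:
  deltas:
    - [[0,0,0],[0.04,0,0],0]
    - [[0,0,0],[0.05,0,0],0]
    - [[0,0,0],[0.04,0,0],0]
    - [[0,0,0],[0.022,0,0],0]
    - [[0,0,0],[0,0,0],0]
    - [[0,0,0],[0,-0.005,0],0]
    - [[0,0,0],[0,-0.005,0],0]
    - [[0,0,0],[0,0,0],0]

```text
clock: 3.08
tcp_pos: [492.4, 20.8, 71.6]
ee_rot: [157.6, 89.9, -7.3]
wrist_force: [-0.2, -1.1, 0.5]
finger_gap: 0.9
```

Call:
carry_out:
  deltas:
    - [[0,0,0],[0,-0.006,0],0]
    - [[0,0,0],[0,-0.006,0],0]
    - [[0,0,0],[0,-0.006,0],0]
    - [[0,0,0],[0,-0.006,0],0]
    - [[0,0,0],[0,-0.006,0],0]
    - [[0,0,0],[0,0,0],0]

```text
clock: 3.82
tcp_pos: [483.3, 50.3, 70.2]
ee_rot: [-52.2, 89.9, 142.9]
wrist_force: [-0.0, 0.6, -0.3]
finger_gap: 0.6
```

```bash
python3 - <<'E'
from h import *
import cv2
s,R,p=tool();print(loc(p),s["wrist_force"],s["finger_gap"])
cv2.imwrite("pics/si2.png",cv2.resize(snapshot("side")[225:345,215:365,::-1],(750,600),interpolation=cv2.INTER_CUBIC))
E
```

```text
[-17.67711189 -26.76449327] [-0.02253686  0.57962127 -0.25469938] 0.5504478072583132
```

View pics/si2.png

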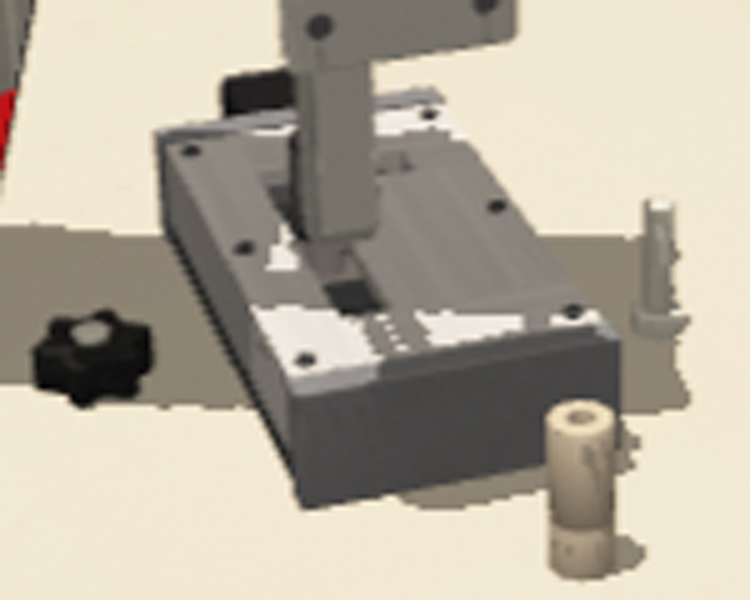

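The finger is aligned behind the knob, which it hides from view, and nothing else was touched. I keep pushing.

Call:
carry_out:
  deltas:
    - [[0,0,0],[0,-0.006,0],0]
    - [[0,0,0],[0,-0.006,0],0]
    - [[0,0,0],[0,-0.006,0],0]
    - [[0,0,0],[0,-0.006,0],0]
    - [[0,0,0],[0,-0.006,0],0]
    - [[0,0,0],[0,-0.006,0],0]
    - [[0,0,0],[0,-0.004,0],0]
    - [[0,0,0],[0,0,0],0]

```text
clock: 4.88
tcp_pos: [473.6, 88.8, 70.6]
ee_rot: [-130.9, 89.9, 64.2]
wrist_force: [-0.5, -0.2, 0.1]
finger_gap: 0.6
```

Call:
carry_out:
  deltas:
    - [[0,0,0],[0,-0.003,0],0]
    - [[0,0,0],[0,-0.003,0],0]

```text
clock: 5.12
tcp_pos: [472.3, 93.9, 70.7]
ee_rot: [153.9, 89.9, -11.0]
wrist_force: [-0.8, -1.8, 0.3]
finger_gap: 0.2
```

Call:
carry_out:
  deltas:
    - [[0,0,0],[0,-0.002,0],0]
    - [[0,0,0],[0,0,0],0]

```text
clock: 5.38
tcp_pos: [471.7, 96.1, 70.7]
ee_rot: [-164.3, 90.0, 30.8]
wrist_force: [0.3, -0.9, -0.1]
finger_gap: 0.4
```

Call:
carry_out:
  deltas:
    - [[0,0,0],[0,-0.002,0],0]
    - [[0,0,0],[0,0,0],0]

```text
clock: 5.62
tcp_pos: [471.1, 97.9, 70.6]
ee_rot: [-174.4, 90.0, 20.7]
wrist_force: [1.5, -0.5, 0.4]
finger_gap: 0.6
```

Call:
carry_out:
  deltas:
    - [[0,0,0],[0,-0.002,0],0]
    - [[0,0,0],[0,0,0],0]

```text
clock: 5.88
tcp_pos: [470.6, 99.4, 70.6]
ee_rot: [116.1, 89.9, -48.8]
wrist_force: [1.2, -3.6, 1.1]
finger_gap: 0.5
```

```bash
python3 - <<'E'
from h import *
import cv2
s,R,p=tool();print(loc(p),s["wrist_force"])
cv2.imwrite("pics/sc3.png",cv2.resize(snapshot("scene")[195:330,300:420,::-1],(528,594),interpolation=cv2.INTER_CUBIC))
E
```

```text
[-17.27730943  23.94705557] [ 1.16589306 -3.55905241  1.09285111]
```

View pics/sc3.png

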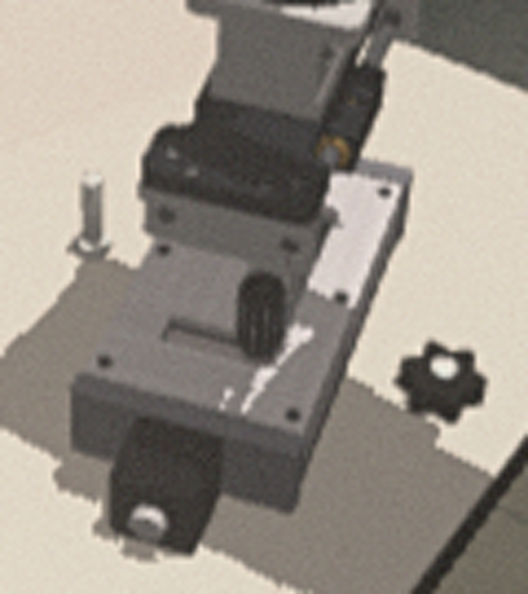

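The knob is at the corner, top at about (262,285) in the crop, and the force is beginning to rise. I confirm the stop.

Call:
carry_out:
  deltas:
    - [[0,0,0],[0,-0.002,0],0]
    - [[0,0,0],[0,0,0],0]

```text
clock: 6.18
tcp_pos: [470.6, 99.7, 70.7]
ee_rot: [95.7, 89.8, -69.2]
wrist_force: [1.7, -9.4, -0.3]
finger_gap: 0.4
```

Call:
carry_out:
  deltas:
    - [[0,0,0],[0,-0.001,0],0]
    - [[0,0,0],[0,0,0],0]

```text
clock: 6.42
tcp_pos: [470.6, 99.9, 70.7]
ee_rot: [93.8, 89.7, -71.0]
wrist_force: [2.8, -10.5, 1.4]
finger_gap: 0.3
```

Hard stop confirmed: 10 N with no travel. I back off and go round to the -x side.

Call:
carry_out:
  deltas:
    - [[0,0,0],[0,0.006,0],0]
    - [[0,0,0],[0,0.006,0],0]
    - [[0,0,0],[0,0,0.015],0]
    - [[0,0,0],[0,0,0.015],0]
    - [[0,0,0],[0,0,0],0]
    - [[0,0,0],[0,-0.015,0],0]
    - [[0,0,0],[0,-0.015,0],0]
    - [[0,0,0],[0,0,0],0]

```text
clock: 7.42
tcp_pos: [435.6, 113.6, 70.5]
ee_rot: [-89.6, 90.0, 105.7]
wrist_force: [-0.0, -0.2, 0.1]
finger_gap: 0.4
```

```bash
python3 - <<'E'
from h import *
import cv2
s,R,p=tool();print(loc(p),p,s["wrist_force"])
cv2.imwrite("pics/sc4.png",cv2.resize(snapshot("scene")[195:330,300:420,::-1],(528,594),interpolation=cv2.INTER_CUBIC))
cv2.imwrite("pics/si4.png",cv2.resize(snapshot("side")[225:345,215:365,::-1],(750,600),interpolation=cv2.INTER_CUBIC))
E
```

```text
[-47.47296155  46.65211583] [435.62747669 113.57663359  70.45446645] [-0.00353446 -0.24810727  0.05645014]
```

View pics/sc4.png

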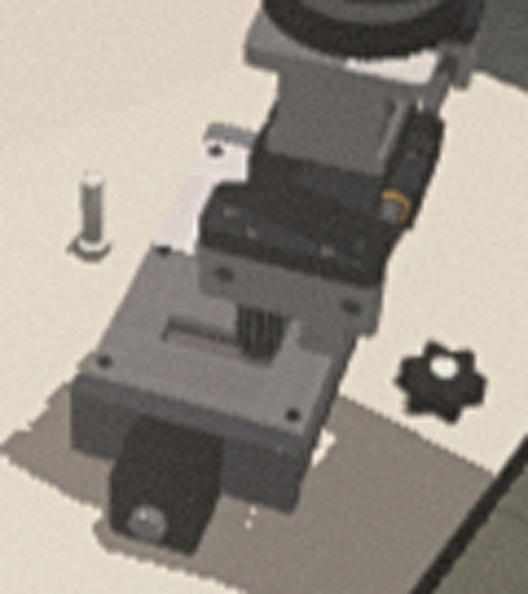

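View pics/si4.png

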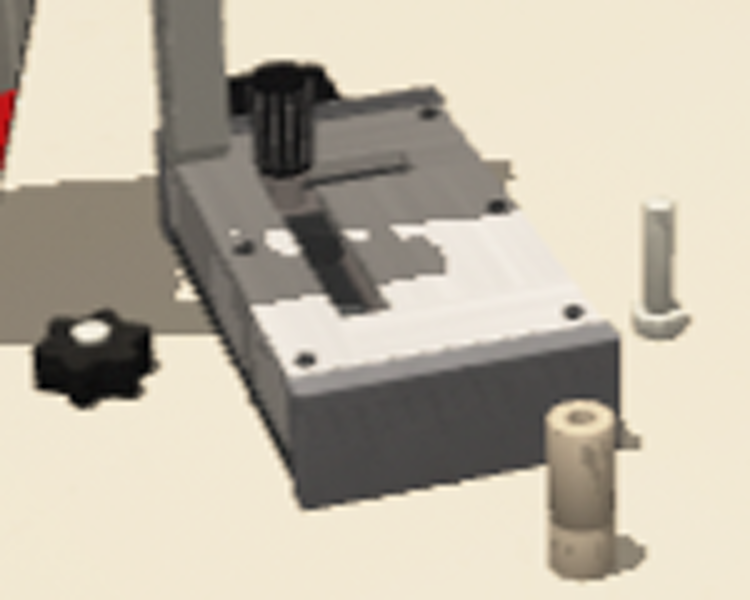

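The knob is at the corner and the finger is beside it on the -x side. Now I push along +x (tool -z).

Call:
carry_out:
  deltas:
    - [[0,0,0],[0,0,-0.005],0]
    - [[0,0,0],[0,0,-0.005],0]
    - [[0,0,0],[0,0,-0.005],0]
    - [[0,0,0],[0,0,-0.005],0]
    - [[0,0,0],[0,0,0],0]

```text
clock: 8.15
tcp_pos: [455.8, 117.4, 70.4]
ee_rot: [-175.4, 90.0, 19.6]
wrist_force: [-0.3, 0.3, 0.0]
finger_gap: 0.4
```

Call:
carry_out:
  deltas:
    - [[0,0,0],[0,0,-0.005],0]
    - [[0,0,0],[0,0,-0.005],0]
    - [[0,0,0],[0,0,-0.004],0]
    - [[0,0,0],[0,0,-0.004],0]
    - [[0,0,0],[0,0,0],0]

```text
clock: 8.78
tcp_pos: [473.2, 122.3, 70.5]
ee_rot: [-173.7, 89.9, 21.4]
wrist_force: [-0.2, -0.0, 0.4]
finger_gap: 0.4
```

Call:
carry_out:
  deltas:
    - [[0,0,0],[0,0,-0.003],0]
    - [[0,0,0],[0,0,-0.003],0]
    - [[0,0,0],[0,0,0],0]

```text
clock: 9.15
tcp_pos: [478.8, 123.8, 70.5]
ee_rot: [-174.4, 90.0, 20.7]
wrist_force: [-1.4, -0.1, -0.1]
finger_gap: 0.4
```

Call:
carry_out:
  deltas:
    - [[0,0,0],[0,0,-0.002],0]
    - [[0,0,0],[0,0,0],0]

```text
clock: 9.4
tcp_pos: [480.3, 124.1, 70.5]
ee_rot: [-6.4, 90.0, -171.3]
wrist_force: [-0.6, 0.6, -0.3]
finger_gap: 0.5
```

Call:
carry_out:
  deltas:
    - [[0,0,0],[0,0,-0.002],0]
    - [[0,0,0],[0,0,0],0]

```text
clock: 9.65
tcp_pos: [480.6, 124.3, 70.3]
ee_rot: [-2.3, 89.8, -167.2]
wrist_force: [-5.7, -1.9, 5.3]
finger_gap: 0.4
```

Call:
carry_out:
  deltas:
    - [[0,0,0],[0,0,-0.002],0]
    - [[0,0,0],[0,0,0],0]

```text
clock: 9.9
tcp_pos: [480.8, 124.5, 70.0]
ee_rot: [-2.7, 89.5, -167.6]
wrist_force: [-9.7, -2.0, 8.2]
finger_gap: 0.2
```

Call:
carry_out:
  deltas:
    - [[0,0,0],[0,0,-0.002],0]
    - [[0,0,0],[0,0,0],0]

```text
clock: 10.15
tcp_pos: [481.0, 124.7, 69.8]
ee_rot: [-2.4, 89.3, -167.2]
wrist_force: [-12.0, -4.3, 11.6]
finger_gap: 0.5
```

```bash
python3 - <<'E'
from h import *
import cv2
s,R,p=tool();print(loc(p),p,s["wrist_force"])
cv2.imwrite("pics/si5.png",cv2.resize(snapshot("side")[225:345,215:365,::-1],(750,600),interpolation=cv2.INTER_CUBIC))
E
```

```text
[-0.81865957 45.70408   ] [480.95684923 124.65682542  69.79161251] [-11.99715642  -4.3286089   11.60796938]
```

View pics/si5.png

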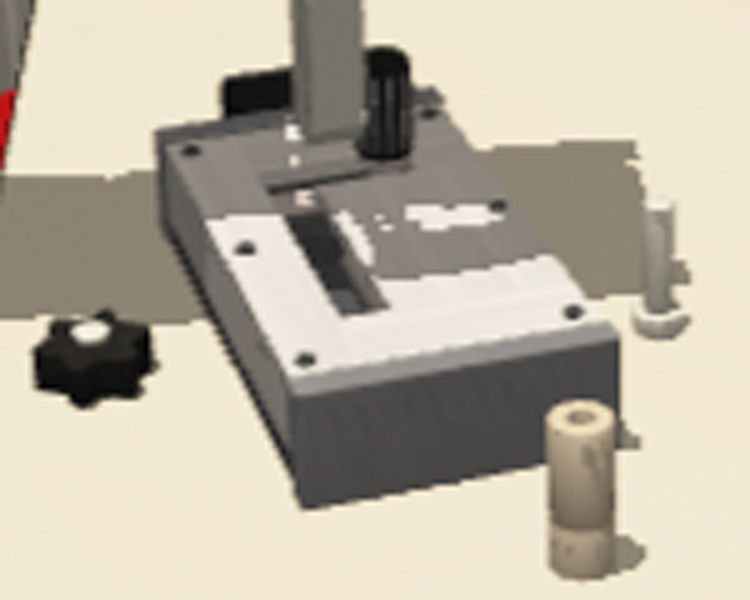

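The knob stands at the end of the short part, top at about (387,60) in the crop. I retreat straight back, then up.

Call:
carry_out:
  deltas:
    - [[0,0,0],[0,0,0.006],0]
    - [[0,0,0],[0,0,0.01],0]
    - [[0,0,0],[0,0,0.015],0]
    - [[0,0,0],[0,0,0],0]
    - [[0,0,0],[-0.03,0,0],0]
    - [[0,0,0],[-0.05,0,0],0]
    - [[0,0,0],[-0.05,0,0],0]
    - [[0,0,0],[0,0.05,0],0]
    - [[0,0,0],[0,0.05,0],0]
    - [[0,0,0],[0,0,0],0]
    - [[0,0,0],[0,0,0],0]

```text
clock: 11.58
tcp_pos: [482.1, 21.3, 200.3]
ee_rot: [-93.1, 90.0, 101.9]
wrist_force: [0.1, 1.5, 0.5]
finger_gap: 0.5
```

```bash
python3 - <<'E'
from h import *
import cv2
np.set_printoptions(precision=2,suppress=True)
s,R,p=tool();print(s["clock"],p,s["wrist_force"])
W=snapshot("wrist")[:,:,::-1];cv2.imwrite("pics/w6.png",W)
P=np.eye(4);P[:3,:3]=R;P[:3,3]=p;P=P@get_calibration("wrist")["hand_eye"];np.save("P6.npy",P)
for q,z in(((17.5,45),80.5),((52,97),42),((-52,97),42),((-52,-97),42),((52,-97),42)):print(q,proj("wrist",np.r_[wor(q),z],P),proj("side",np.r_[wor(q),z]))
cv2.imwrite("pics/si6.png",cv2.resize(snapshot("side")[225:345,215:365,::-1],(750,600),interpolation=cv2.INTER_CUBIC))
E
```

```text
11.575 [482.15  21.29 200.33] [0.13 1.53 0.45]
(17.5, 45) [192.13 178.89] [291.1  235.96]
(52, 97) [142.69 132.97] [302.15 241.39]
(-52, 97) [156.06 251.41] [245.35 250.12]
(-52, -97) [368.97 252.08] [273.66 303.95]
(52, -97) [373.19 133.73] [339.74 292.04]
```

View pics/w6.png

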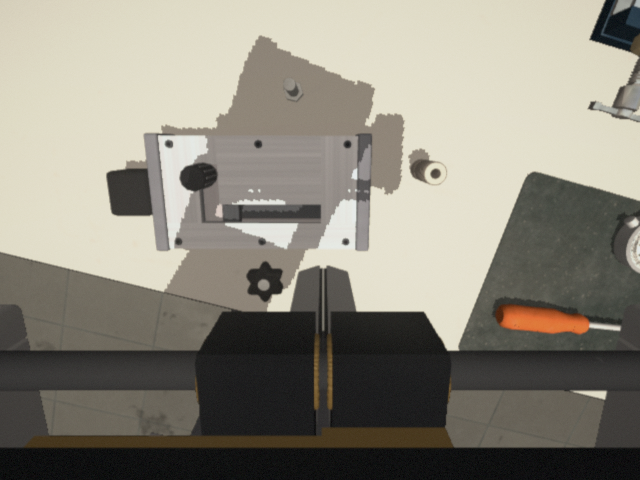

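View pics/si6.png

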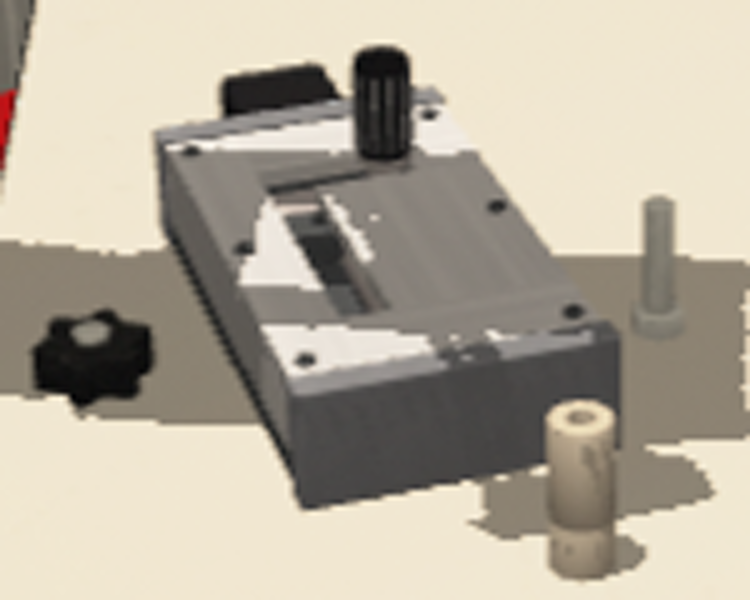

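The wrist view shows the knob top at about (193,179), against a predicted (192,179) for the locked place. In the side crop it is at (382,58), against a predicted (382,57). The star knob, bolt and sample sit at the same pixels as at the start. Handing in.

```bash
python3 -c "
from station import *
print(job_done())"
```

```text
the job is handed in; nothing more can be done
None
```

The transit lock is set: I pushed the knob along the long part to the corner, then round it to the end of the short part. The closed fingertips did all the pushing and never gripped the knob. The job was handed in at about 11.7 s of the 38 s allowed, with the arm clear of everything.

- **Hard stops:** the knob stopped moving under about 10 N at the corner and about 12 N sideways at the end. In that last push the wrist also read about 12 N upwards, which I didn't explain. The highest wrist reading was about 17 N, against the 120 N limit.
- **Knob position:** after I backed off, the knob top was within about 1 pixel (1–2 mm) of the locked place in the wrist and side views. It looked about 0.5 mm back from where it stood while pressed, which is below what these pictures can resolve.
- **Other objects:** the star knob, the bolt and the turned sample were at the same pixels in the side view as at the start.
- **Disagreement:** my stage corner fit was off by 3–6 mm per corner. The contact stops agreed with it to about 2 mm at the corner and 0.3 mm at the end.

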